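Trial-fit the heat bridge that sits snugly in a power supply's gap

ROBOT

A 7-joint arm with a two-finger parallel gripper is mounted at the origin on the work surface. World frame = base frame: x ahead of the robot, y to its left, z up, the work surface at z = 0. Lengths are in m, angles in rad, forces in N, time in s.
With the tool pointing down it reaches from about 0.4 to 0.85 m from the base axis. Payload 10.4 kg.
Tool frame: the origin (TCP) lies at the very end of the fingers, on their centre line; the grasp point (between the pads) lies 19 mm behind it; y points along the fingers, z is the direction in which the jaws open and shut, and the axes are right-handed (so a half turn about y gives the same grasp; the last joint's range is limited). The gripper opens to 87 mm and grips with 3 to 60 N. Pads are 19 mm wide; open, the fingers measure 117 mm over their backs; the gripper's body (75 mm by 190 mm) begins 51 mm behind the grasp point.
Start: joints at [1.269, 0.332, -0.065, 1.46, 0.022, 1.35, -0.088], TCP at [0.172, -0.601, 0.223] pointing down, gripper open.
Joint ranges: [-2.6, 2.6], [-0.5, 2.12], [-1.47, 1.34], [0.16, 2.42], [-1.27, 4.41], [0.06, 2.06], [-2.6, 2.6]. Speed limits (rad/s): [2.22, 2.22, 2.79, 2.79, 3.14, 3.14, 3.14].

INTERFACE

Orientations are given as a unit quaternion [w, x, y, z].
In Python, from plant import * gives the robot as it stands.
- The arm moves only by the tool carry_out, never from a script. Its argument "deltas" is a list of rows, each an object with "angular": the turn, a rotation vector about the world's x, y, z in rad, a list of three; "slide": the shift along the world's x, y, z in m, a list of three; "hand": the finger opening in m, from 0 to 0.087. In form: [{"angular": [ax, ay, az], "slide": [dx, dy, dz], "hand": hand}, ...]. A call has 1 to 5 rows; each row shifts and turns the commanded pose from where the row before left it; what a row does not reach is not made up. A row lasts 1/12 s, in which the tool goes at most 41.7 mm and 7.16 degrees, less where a joint would pass 70% of its speed; a pose out of reach is approached as far as the arm can. A call with a gripper value outside its range is refused whole. The fingers move at their own pace and stop on an object; the grip force is fixed at half the most. Time passes only in rows, so rows that do not move let the fingers close. It gives the time, the measured TCP pose, the force and the opening at its end, in the units of the state.
- read_state(): the state, without advancing time (a new reading comes with each control period).
- grab_frame(name): name is "scene" or "side" or "wrist"; returns a dict with "color" (384x512x3 uint8, red, green, blue), "camera_matrix" (3x3 intrinsics, pixels), "world_to_cam" (4x4, takes a point from world to camera coordinates). Camera axes: x right, y down, z forward; pixel columns grow to the right and rows downward; lengths in m; the calibration is good to about 2 mm. A picture is of the moment at which its call begins. There is no depth.
- finish_job(): hands the job in, once; it reports no verdict.
The state is a dict: "t": time; "qpos": joint angles; "joint_vel": joint speeds; "joint_torque": joint torques, N m; "eef_pos": TCP position; "orientation": TCP orientation; "contact_force": force on the tool from outside, world axes, zero at the start; "wrist_torque": the same for the moment, N m; "gripper_width": opening from 0.0 (shut) to 1.0 (fully open).
Only numpy, scipy, OpenCV 4.12 (cv2) and the standard library are available. Lean on these libraries where they do the work, as an engineer would, in place of code of your own. Each camera call takes 0.05 s, during which the arm holds its last target. There are 200 camera calls.

TASK

This power supply still needs its heat bridge. Trial-fit the bridges from the wooden rack in the gap between the heat sink and the sprung transistor row until you find the one that slides in snugly, held by the spring and neither loose nor forced, and press it gently fully home, centred on the transistors. Hang any that do not fit back in the rack, and leave everything else on the bench alone.

Things in the scene. Friction and masses are not known exactly. Their poses are not given: they have to be found in the camera images.
- unit: open power supply fixed on a black plate 175 x 240 x 12 mm; chassis, board and parts below 62 mm. Origin on the bench under it; x across, y along. Near its -x edge a rigid finned aluminium heat sink, 150 mm long in y, 25 mm thick, top edge 72 mm above the bench, faces a row of three black transistors. The gap between them differs per unit (heat sink in slotted holes): 2.9 to 11.8 mm, unmeasured.
- seat (a point): mid-length of the transistor row, in the plane of the transistors' front faces at rest, 72 mm above the bench, level with the heat sink's top edge; axes as the unit's. The heat sink's smooth upright inner face lies 2.9 to 11.8 mm from here towards -x. A bridge is home with its origin level with this point, blade between heat sink and transistors.
- row_top (a point): top edge of the transistor rail's lead-in at mid-length, 60 mm above the bench. From here the lead-in slopes 4 mm forward to the faces over 6 mm; the faces reach 20 mm further down and are 56 mm long. From here up, space is free for 20 mm to +x. The rail yields along +x by 3.2 mm to a hard stop: 3 N at first touch, 0.7 N more per mm. Over 40 N from a bridge cracks transistors.
- rack: orange-brown wooden rack fixed to the bench, 70 x 212 mm, 60 mm high, with three open slots in a row along its y at -68, 0 and +68 mm, each 15 mm wide (x) and 60 mm long (y), with 48 mm of depth; bridges hang in them by the flange, which rests on the rack's top. Origin: on the bench under its centre.
- bridge_thin: thin heat bridge, yellow grip tab, about 70 g: aluminium blade 6 mm thick (x), 50 mm long (y), 38 mm deep with a full-round nose; above it a flange 28 x 56 mm, 4 mm thick; on that the tab, 12 mm (x) by 40 mm (y), 4 to 34 mm above the origin. Origin: centre of the flange's underside, z up. Hangs by its flange in one of the rack's slots.
- bridge_medium: medium heat bridge, blue grip tab, about 85 g: aluminium blade 9 mm thick (x), 50 mm long (y), 38 mm deep with a full-round nose; above it a flange 28 x 56 mm, 4 mm thick; on that the tab, 12 mm (x) by 40 mm (y), 4 to 34 mm above the origin. Origin: centre of the flange's underside, z up. Hangs by its flange in one of the rack's slots.
- bridge_thick: thick heat bridge, red grip tab, about 100 g: aluminium blade 12 mm thick (x), 50 mm long (y), 38 mm deep with a full-round nose; above it a flange 28 x 56 mm, 4 mm thick; on that the tab, 12 mm (x) by 40 mm (y), 4 to 34 mm above the origin. Origin: centre of the flange's underside, z up. Hangs by its flange in one of the rack's slots.
- screwdriver: screwdriver lying on the bench, bystander
- multimeter: yellow hand multimeter, 80 x 150 x 38 mm, bystander
- tape_roll: roll of blue tape, 90 mm across, 24 mm high, bystander
- parts_bin: small blue open bin with nuts, 100 x 140 x 50 mm, bystander
- flux_bottle: white bottle with red cap, 44 mm across, 110 mm high, bystander
- fan: black 80 mm cooling fan lying flat, 25 mm high, bystander

How it is judged:
By the outcome, as a careful person would: the job done as asked, in the order asked, and still so for the second after the job is handed in, with the robot touching nothing.
It also fails if it takes over 72 s, if anything falls off the work surface, if the arm or the gripper's body presses on something with over 40 N, if the wrist force passes 120 N, or if a joint passes its speed limit or range.

## Working session

There is one attempt and no reset: what is moved stays moved. The work goes in short steps, Python scripts to look and compute and a tool call to move; the robot and the scene stay as the last step left them, time stands still between calls to the robot, and variables do not carry over. Pictures are saved under pics/ and viewed, about 8 in all and at most 12, crops included, and the job is handed in when it is done.

Besides the shell and the picture viewer there is one more tool, called after "Emit:" as a command line: name --argument value ..., lists and objects as JSON in quotes. carry_out: Moves the arm, as the interface text tells. Its arguments: {"type":"object","properties":{"deltas":{"type":"array"}},"required":["deltas"]}

```bash
ls; mkdir -p pics; cat > h.py <<'E'
from plant import *
import numpy as np, cv2, json
def save(name,fn):
    f=grab_frame(name); cv2.imwrite('pics/'+fn+'.png',f['color'][:,:,::-1])
    np.savez('pics/'+fn+'.npz',K=f['camera_matrix'],T=f['world_to_cam']); return f
def px2w(fn,u,v,z):
    d=np.load('pics/'+fn+'.npz'); K,T=d['K'],d['T']
    R,t=T[:3,:3],T[:3,3]; c=-R.T@t; r=R.T@np.linalg.inv(K)@np.array([u,v,1.]); 
    return c+r*(z-c[2])/r[2]
def w2px(fn,p):
    d=np.load('pics/'+fn+'.npz'); q=d['T'][:3,:3]@np.array(p)+d['T'][:3,3]; q=d['K']@q; return q[:2]/q[2]
E
python3 - <<'E'
from h import *
a=save('scene','s0');b=save('side','d0')
for n in('s0','d0'):
    d=np.load('pics/%s.npz'%n);T=d['T'];print(n,d['K'][0,0],-T[:3,:3].T@T[:3,3],T[2,:3])
s=read_state();print(s)
cv2.imwrite('pics/both.png',np.vstack([cv2.imread('pics/s0.png'),cv2.imread('pics/d0.png')])[:,:])
E
```

```text
pics
s0 379.78472595738265 [1.39678718 0.26383026 0.77399337] [-0.73153267 -0.26067183 -0.63000805]
d0 444.78323222877646 [ 0.086027   -0.81694503  0.99976451] [ 0.36909099  0.60059714 -0.70926364]
{'t': 0.1, 'qpos': array([ 1.2694375 ,  0.3328183 , -0.06469213,  1.46084613,  0.02159009,
        1.3499128 , -0.08846894]), 'joint_vel': array([-0.0004994 , -0.00113905, -0.00012006, -0.00309478,  0.00012341,
        0.00065465,  0.00093616]), 'joint_torque': array([ 2.25520758e-03, -6.24549866e+01,  2.52360088e-02, -3.90717030e+01,
       -6.14616042e-02,  3.66720767e-02,  1.60179104e-05]), 'eef_pos': array([ 0.17187615, -0.60054094,  0.22183282]), 'orientation': array([ 0.09817026, -0.09833268,  0.70069608, -0.69979874]), 'contact_force': array([0.95270653, 0.01665055, 1.1691429 ]), 'wrist_torque': array([ 0.00477276, -0.01851193,  0.03432549]), 'gripper_width': 0.9981507422663058}
```

View pics/s0.png

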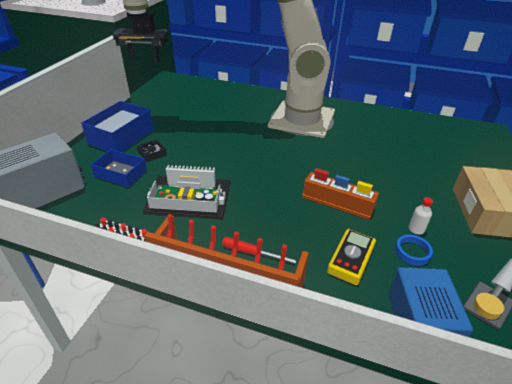

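View pics/d0.png

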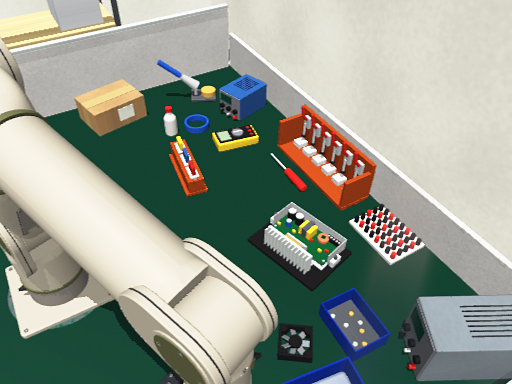

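The scene view shows the rack at about (341,193), with red, blue and yellow tabs left to right, and the unit at about (187,193). The side view shows the unit at (300,245) and the rack at (187,168). I'll zoom in on both.

```bash
python3 - <<'E'
from h import *
s=cv2.imread('pics/s0.png');d=cv2.imread('pics/d0.png')
def c(im,x,y,w,h):return cv2.resize(im[y:y+h,x:x+w],(400,300),interpolation=cv2.INTER_CUBIC)
cv2.imwrite('pics/z0.png',np.vstack([np.hstack([c(s,138,158,100,75),c(s,291,158,100,75)]),np.hstack([c(d,245,198,112,84),c(d,132,128,100,75)])]))
E
```

```text
(no output)
```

View pics/z0.png

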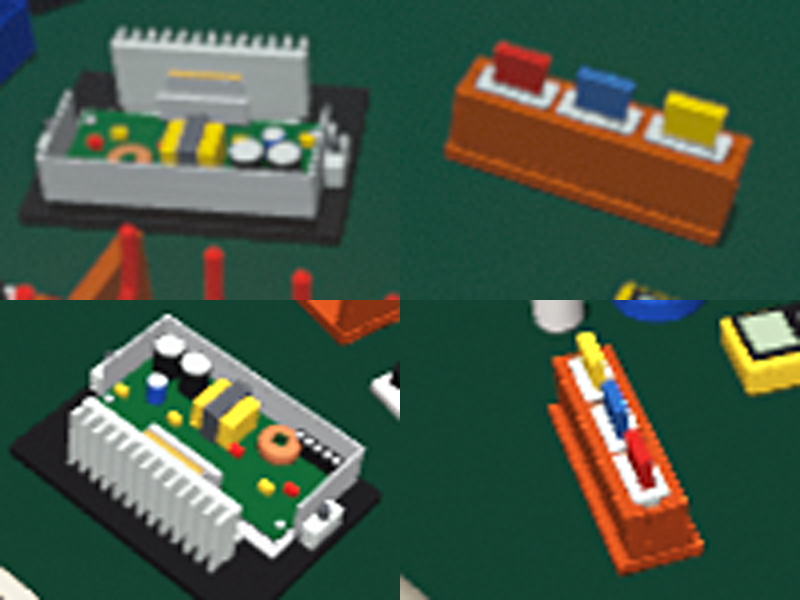

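The zooms show the unit's heat sink on its robot-side edge. The transistor rail, with an orange strip, is in front of it. The rack tabs run red, blue, yellow, and I read the corners from these crops.

```bash
python3 - <<'E'
from h import *
S=lambda u,v,ox,z:px2w('s0',ox+u/4,158+v/4,z).round(4)
print('plate',*[S(u,v,138,.012) for u,v in((80,73),(367,90),(340,238),(22,218))])
D=lambda u,v,z:px2w('d0',245+u*.28,198+(v-300)*.28,z).round(4)
print('plate side L,R',D(12,450,.012),D(380,494,.012))
print('sink top scene inner L,R',S(113,48,138,.072),S(307,50,138,.072))
print('sink top side inner',D(90,398,.072),D(238,513,.072))
print('rail top scene',S(160,85,138,.06),S(248,97,138,.06))
print('rail side ',D(158,427,.06),D(222,467,.06))
R=lambda u,v,z:px2w('s0',291+(u-400)/4,158+v/4,z).round(4)
print('rack top',R(470,58,.06),R(750,138,.06),R(738,182,.06),R(457,95,.06))
for n,a,b in(('red',(497,42),(551,56)),('blue',(579,67),(635,82)),('yel',(667,92),(727,108))):
    print(n,R(*a,.094),R(*b,.094))
Q=lambda u,v,z:px2w('d0',132+(u-400)/4,128+(v-300)/4,z).round(4)
print('side tabs',Q(632,433,.094),Q(650,470,.094),Q(605,385,.094),Q(625,418,.094),Q(582,338,.094),Q(600,372,.094))
E
```

```text
plate [ 0.5654 -0.3463  0.012 ] [ 0.5044 -0.1171  0.012 ] [ 0.6716 -0.0704  0.012 ] [ 0.7328 -0.2968  0.012 ]
plate side L,R [ 0.5003 -0.1287  0.012 ] [ 0.7279 -0.3097  0.012 ]
sink top scene inner L,R [ 0.5942 -0.2907  0.072 ] [ 0.5444 -0.1493  0.072 ]
sink top side inner [ 0.5534 -0.1559  0.072 ] [ 0.5879 -0.3025  0.072 ]
rail top scene [ 0.6098 -0.2432  0.06  ] [ 0.5998 -0.174   0.06  ]
rail side  [ 0.5892 -0.1983  0.06  ] [ 0.6093 -0.2549  0.06  ]
rack top [0.4373 0.1227 0.06  ] [0.4615 0.3375 0.06  ] [0.5147 0.3338 0.06  ] [0.4866 0.1239 0.06  ]
red [0.4561 0.144  0.094 ] [0.4594 0.1856 0.094 ]
blue [0.4657 0.2076 0.094 ] [0.4696 0.2492 0.094 ]
yel [0.4734 0.2727 0.094 ] [0.4773 0.3155 0.094 ]
side tabs [0.4665 0.1743 0.094 ] [0.4602 0.1287 0.094 ] [0.4725 0.238  0.094 ] [0.4693 0.1933 0.094 ] [0.4812 0.3027 0.094 ] [0.4758 0.255  0.094 ]
```

```bash
python3 - <<'E'
from h import *
from scipy.spatial.transform import Rotation as Ro
s=read_state();q=s['orientation'];R=Ro.from_quat(q[[1,2,3,0]]).as_matrix();print(R.round(3),np.degrees(np.arctan2(R[1,2],R[0,2])))
f=save('wrist','w0');T=f['world_to_cam'];c=-T[:3,:3].T@T[:3,3];print(c-s['eef_pos'],R.T@(c-s['eef_pos']),T[:3,:3]@R, f['camera_matrix'])
E
```

```text
[[-0.961 -0.     0.275]
 [-0.275  0.001 -0.961]
 [ 0.    -1.    -0.001]] -74.02598171467841
[0.07814082 0.02169027 0.16240889] [-0.08108442 -0.16241374  0.00044245] [[-4.75970591e-05 -2.45764364e-04  9.99999969e-01]
 [ 9.55086275e-01 -2.96327871e-01 -2.73675339e-05]
 [ 2.96327869e-01  9.55086243e-01  2.48830506e-04]] [[285.32404248   0.         255.17468126]
 [  0.         285.32404248 190.69128681]
 [  0.           0.           1.        ]]
```

Emit:
carry_out --deltas '[{"angular": [0,0,0.104],"slide": [0.027,0.0255,0],"hand": 0.05},{"angular": [0,0,0.104],"slide": [0.027,0.0255,0],"hand": 0.05},{"angular": [0,0,0.104],"slide": [0.027,0.0255,0],"hand": 0.05},{"angular": [0,0,0.104],"slide": [0.027,0.0255,0],"hand": 0.05},{"angular": [0,0,0.104],"slide": [0.027,0.0255,0],"hand": 0.05}]'

```text
t: 0.57
eef_pos: [0.3079, -0.4719, 0.2224]
orientation: [0.277, -0.277, 0.651, -0.651]
contact_force: [0.6, -0.1, -0.3]
gripper_width: 0.709
```

Emit:
carry_out --deltas '[{"angular": [0,0,0.104],"slide": [0.027,0.0255,0],"hand": 0.05},{"angular": [0,0,0.104],"slide": [0.027,0.0255,0],"hand": 0.05},{"angular": [0,0,0.104],"slide": [0.027,0.0255,0],"hand": 0.05},{"angular": [0,0,0.104],"slide": [0.027,0.0255,0],"hand": 0.05},{"angular": [0,0,0.104],"slide": [0.027,0.0255,0],"hand": 0.05}]'

```text
t: 0.98
eef_pos: [0.4429, -0.3444, 0.2225]
orientation: [-0.435, 0.435, -0.558, 0.558]
contact_force: [0.6, -1.1, 0.4]
gripper_width: 0.579
```

Emit:
carry_out --deltas '[{"angular": [0,0,0.104],"slide": [0.027,0.0255,0],"hand": 0.05},{"angular": [0,0,0.104],"slide": [0.027,0.0255,-0.01],"hand": 0.05},{"angular": [0,0,0.104],"slide": [0.027,0.0255,-0.02],"hand": 0.05},{"angular": [0,0,0.104],"slide": [0.027,0.0255,-0.02],"hand": 0.05},{"angular": [0,0,0.104],"slide": [0.027,0.0255,-0.02],"hand": 0.05}]'

```text
t: 1.4
eef_pos: [0.5771, -0.218, 0.1525]
orientation: [0.563, -0.563, 0.427, -0.428]
contact_force: [-0.0, -1.4, -0.2]
gripper_width: 0.575
```

```bash
python3 - <<'E'
from h import *
f=save('wrist','w1');im=cv2.imread('pics/w1.png')
cv2.imwrite('pics/w1z.png',cv2.resize(im[90:390,56:456],(800,600),interpolation=cv2.INTER_CUBIC))
print(read_state()['eef_pos'],w2px('w1',[.576,-.219,.072]))
E
```

```text
[ 0.57969383 -0.2096558   0.14791811] [254.45911225 197.56272319]
```

View pics/w1z.png

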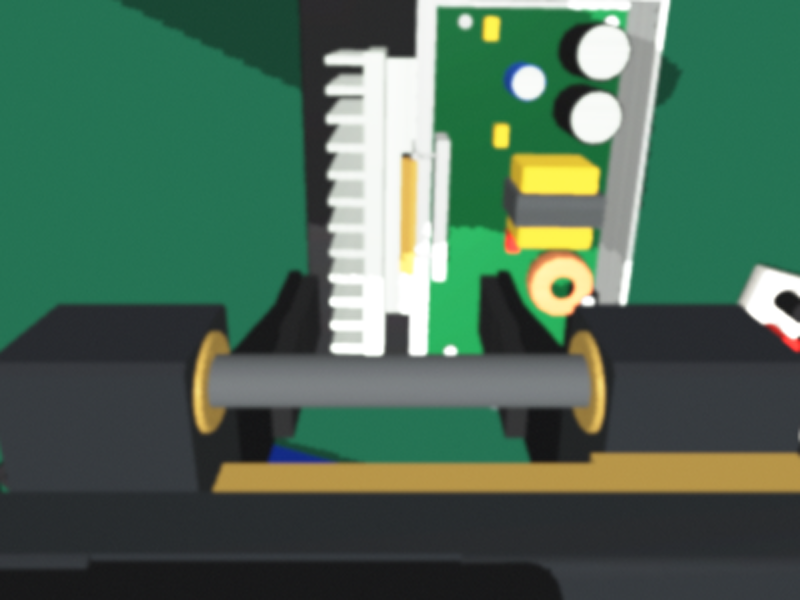

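Emit:
carry_out --deltas '[{"angular": [0,0,0],"slide": [0.008,-0.028,-0.015],"hand": 0.05},{"angular": [0,0,0],"slide": [0.008,-0.03,-0.015],"hand": 0.05},{"angular": [0,0,0],"slide": [0,0,0],"hand": 0.05},{"angular": [0,0,0],"slide": [0,0,0],"hand": 0.05},{"angular": [0,0,0],"slide": [0,0,0],"hand": 0.05}]'

```text
t: 1.87
eef_pos: [0.592, -0.2769, 0.123]
orientation: [0.563, -0.562, 0.429, -0.428]
contact_force: [-0.1, 0.9, 0.7]
gripper_width: 0.577
```

```bash
python3 - <<'E'
from h import *
f=save('wrist','w2');im=cv2.imread('pics/w2.png')
cv2.imwrite('pics/w2z.png',cv2.resize(im[60:260,190:340],None,fx=3.0,fy=3.0,interpolation=cv2.INTER_CUBIC))
print(read_state()['eef_pos'],read_state()['orientation'],w2px('w2',[.576,-.219,.072]))
E
```

```text
[ 0.59226799 -0.27637558  0.12361112] [ 0.56275448 -0.56221175  0.4284928  -0.42850818] [255.9847796  132.40541469]
```

View pics/w2z.png

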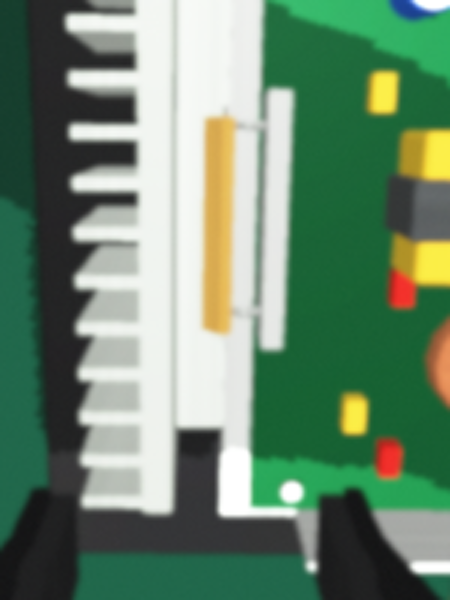

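The close-up shows the heat sink's inner edge at zoom column ~176. The orange rail lead-in spans columns 205–236 and rows 118–332. Next I work out the gap from those.

```bash
python3 - <<'E'
from h import *
P=lambda u,v,z:px2w('w2',190+u/3,60+v/3,z)
a=np.array([P(178,15,.072),P(176,225,.072),P(174,510,.072)]);print(a.round(4))
d=a[0]-a[2];yaw=np.arctan2(-d[0],d[1]);print('yaw',np.degrees(yaw))
x=np.array([np.cos(yaw),np.sin(yaw),0]);y=np.array([-x[1],x[0],0])
def fr(p):return (np.array([(p-a[1])@x,(p-a[1])@y])*1e3).round(2)
for z in(.054,.06):
  print(z,'L',[fr(P(u,v,z)) for u,v in((205,120),(203,328))],'R',[fr(P(u,v,z)) for u,v in((236,120),(230,332))])
m=(P(205,119,.054)+P(203,329,.054))/2;print('seat',m.round(4))
d=P(205,120,.054)-P(203,328,.054);print(np.degrees(np.arctan2(-d[0],d[1])))
im=cv2.imread('pics/w2.png')
for v in(120,135,150): print(im[v,245:272].tolist())
E
```

```text
[[ 0.5594 -0.1761  0.072 ]
 [ 0.5713 -0.2223  0.072 ]
 [ 0.5906 -0.2965  0.072 ]]
yaw 14.50186815970314
0.054 L [array([ 6.88, 24.88]), array([  7.32, -29.96])] R [array([14.87, 25.  ]), array([ 14.82, -30.98])]
0.06 L [array([ 6.82, 24.84]), array([  7.24, -28.59])] R [array([14.6 , 24.95]), array([ 14.55, -29.58])]
seat [ 0.5788 -0.2229  0.054 ]
14.960113608840217
[[238, 243, 239], [229, 235, 230], [206, 215, 208], [209, 217, 210], [232, 237, 233], [243, 247, 244], [245, 249, 246], [245, 248, 245], [244, 248, 245], [243, 247, 244], [242, 246, 243], [237, 243, 242], [213, 232, 235], [146, 199, 226], [92, 176, 219], [81, 172, 218], [79, 170, 216], [80, 171, 217], [82, 176, 222], [87, 185, 229], [91, 191, 232], [104, 195, 233], [143, 207, 233], [193, 223, 233], [225, 232, 233], [232, 234, 233], [233, 235, 233]]
[[237, 241, 238], [228, 233, 229], [206, 214, 207], [208, 216, 210], [232, 237, 234], [243, 246, 244], [245, 248, 246], [244, 248, 245], [243, 247, 244], [242, 246, 243], [240, 245, 242], [230, 240, 240], [191, 224, 233], [128, 192, 224], [88, 177, 219], [81, 173, 218], [80, 171, 216], [80, 171, 216], [83, 177, 223], [88, 186, 229], [92, 190, 232], [119, 197, 232], [172, 212, 231], [216, 228, 232], [229, 233, 232], [231, 234, 232], [231, 233, 232]]
[[237, 241, 237], [228, 233, 229], [206, 214, 207], [208, 216, 210], [232, 237, 233], [242, 246, 243], [244, 248, 245], [243, 247, 244], [242, 246, 243], [241, 245, 242], [238, 243, 241], [226, 237, 238], [178, 218, 231], [117, 189, 223], [86, 175, 219], [81, 172, 217], [81, 171, 217], [82, 172, 218], [86, 180, 226], [89, 187, 230], [98, 192, 232], [129, 201, 232], [179, 216, 231], [218, 228, 230], [229, 232, 231], [231, 233, 231], [230, 232, 231]]
```

The gap measures roughly 7–8.5 mm, so the medium (blue) bridge is the first candidate. Moving to the rack.

Emit:
carry_out --deltas '[{"angular": [0,0,-0.0256],"slide": [-0.008,0.0336,0.02],"hand": 0.05},{"angular": [0,0,-0.0256],"slide": [-0.008,0.0336,0.02],"hand": 0.05},{"angular": [0,0,-0.0256],"slide": [-0.008,0.0336,0.02],"hand": 0.05},{"angular": [0,0,-0.0256],"slide": [-0.008,0.0336,0],"hand": 0.05},{"angular": [0,0,-0.0256],"slide": [-0.008,0.0336,0],"hand": 0.05}]'

```text
t: 2.33
eef_pos: [0.5522, -0.1067, 0.1856]
orientation: [0.534, -0.533, 0.462, -0.465]
contact_force: [0.0, -0.1, 0.2]
gripper_width: 0.574
```

Emit:
carry_out --deltas '[{"angular": [0,0,-0.0256],"slide": [-0.008,0.0336,0],"hand": 0.05},{"angular": [0,0,-0.0256],"slide": [-0.008,0.0336,0],"hand": 0.05},{"angular": [0,0,-0.0256],"slide": [-0.008,0.0336,0],"hand": 0.05},{"angular": [0,0,-0.0256],"slide": [-0.008,0.0336,0],"hand": 0.05},{"angular": [0,0,-0.0256],"slide": [-0.008,0.0336,0],"hand": 0.05}]'

```text
t: 2.75
eef_pos: [0.5111, 0.0611, 0.1842]
orientation: [0.503, -0.503, 0.496, -0.498]
contact_force: [0.9, 0.1, -0.0]
gripper_width: 0.575
```

Emit:
carry_out --deltas '[{"angular": [0,0,-0.0256],"slide": [-0.008,0.0336,0],"hand": 0.05},{"angular": [0,0,-0.0256],"slide": [-0.008,0.0336,0],"hand": 0.05},{"angular": [0,0,-0.0256],"slide": [-0.008,0.0336,0],"hand": 0.05},{"angular": [0,0,-0.0256],"slide": [-0.008,0.0336,0],"hand": 0.05},{"angular": [0,0,-0.0256],"slide": [-0.008,0.0336,0],"hand": 0.05}]'

```text
t: 3.17
eef_pos: [0.4708, 0.2289, 0.1842]
orientation: [-0.471, 0.47, -0.528, 0.529]
contact_force: [1.4, 1.0, 0.7]
gripper_width: 0.573
```

Emit:
carry_out --deltas '[{"angular": [0,0,0],"slide": [0,0,0],"hand": 0.05},{"angular": [0,0,0],"slide": [0,0,0],"hand": 0.05},{"angular": [0,0,0],"slide": [0,0,0],"hand": 0.05}]'

```text
t: 3.42
eef_pos: [0.4718, 0.2267, 0.1837]
orientation: [-0.471, 0.47, -0.527, 0.528]
contact_force: [1.2, -0.3, -1.3]
gripper_width: 0.575
```

```bash
python3 - <<'E'
from h import *
f=save('wrist','w3');im=cv2.imread('pics/w3.png')
cv2.imwrite('pics/w3z.png',cv2.resize(im[40:340,60:460],None,fx=2,fy=2,interpolation=cv2.INTER_CUBIC))
print(read_state()['eef_pos'],read_state()['orientation'],read_state()['qpos'])
E
```

```text
[0.47215524 0.22596973 0.18355095] [-0.47016145  0.47006873 -0.52783645  0.52855679] [ 0.18238887  0.21874114 -0.80118598  1.74769751  0.1663362   1.24441253
 -0.77670578]
```

View pics/w3z.png

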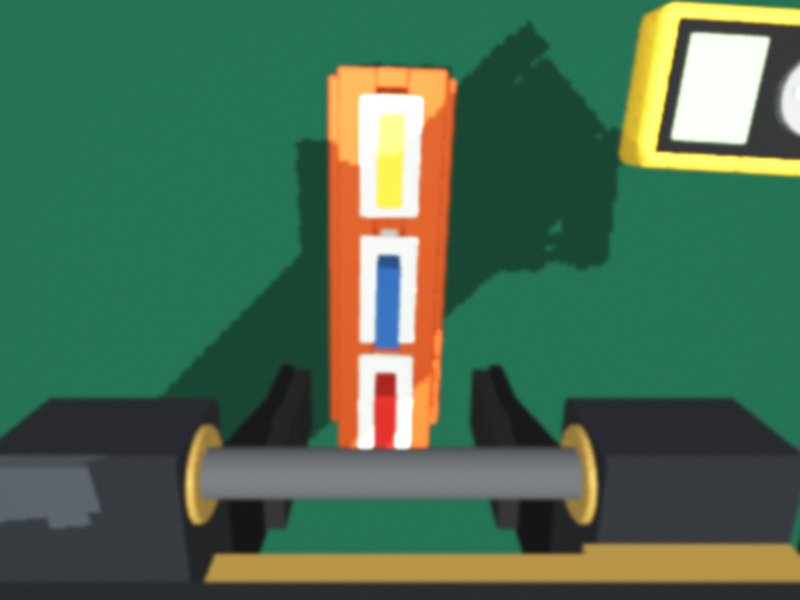

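The wrist view shows the blue tab's top at about (376–400, 268–348) in the zoom and its flange at rows 236–344. Yellow is above it and red below.

```bash
cat >> h.py <<'E'
from scipy.spatial.transform import Rotation as Ro
def toolyaw():
    q=read_state()['orientation'];R=Ro.from_quat(q[[1,2,3,0]]).as_matrix();return np.degrees(np.arctan2(R[1,2],R[0,2])),R[:,1]
E
python3 - <<'E'
from h import *
P=lambda u,v,z:px2w('w3',60+u/2,40+v/2,z)
t=[P(377,268,.094),P(400,268,.094),P(399,348,.094),P(375,348,.094)]
f=[P(361,237,.064),P(418,238,.064),P(413,344,.064),P(360,341,.064)]
print(np.array(t).round(4),np.mean(t,0));print(np.array(f).round(4),np.mean(f,0))
y=[P(379.5,114,.094),P(404,114,.094),P(402,208,.094),P(377,208,.094)];print(np.mean(y,0))
fy=[P(359,95,.064),P(424,97,.064),P(419,217,.064),P(359,215,.064)];print(np.mean(fy,0))
d=np.mean(y,0)-np.mean(t,0);print(d,np.degrees(np.arctan2(-d[0],d[1])))
d=np.mean(fy,0)-np.mean(f,0);print(d,np.degrees(np.arctan2(-d[0],d[1])));print(toolyaw())
E
```

```text
[[0.4675 0.246  0.094 ]
 [0.4779 0.2448 0.094 ]
 [0.4732 0.206  0.094 ]
 [0.4619 0.2073 0.094 ]] [0.47012918 0.22603605 0.094     ]
[[0.46   0.2554 0.064 ]
 [0.4883 0.2517 0.064 ]
 [0.4799 0.1954 0.064 ]
 [0.4523 0.2003 0.064 ]] [0.47010918 0.22568475 0.064     ]
[0.47902418 0.29179276 0.094     ]
[0.4789056  0.29195261 0.064     ]
[0.008895   0.06575671 0.        ] -7.703719953795513
[0.00879642 0.06626786 0.        ] -7.56125620349024
(np.float64(-6.659387831258913), array([ 7.75229828e-04, -6.73788031e-04, -9.99999473e-01]))
```

Emit:
carry_out --deltas '[{"angular": [0,0,-0.016],"slide": [-0.002,0,-0.03],"hand": 0.05},{"angular": [0,0,0],"slide": [0,0,-0.03],"hand": 0.05},{"angular": [0,0,0],"slide": [0,0,-0.03],"hand": 0.05},{"angular": [0,0,0],"slide": [0,0,-0.014],"hand": 0.05},{"angular": [0,0,0],"slide": [0,0,-0.008],"hand": 0.05}]'

```text
t: 3.88
eef_pos: [0.4694, 0.2246, 0.0692]
orientation: [0.464, -0.467, 0.532, -0.532]
contact_force: [0.5, 0.0, -0.2]
gripper_width: 0.576
```

Emit:
carry_out --deltas '[{"angular": [0,0,0],"slide": [0,0,0],"hand": 0.05},{"angular": [0,0,0],"slide": [0,0,0],"hand": 0.05},{"angular": [0,0,0],"slide": [0,0,0],"hand": 0.05}]'

```text
t: 4.13
eef_pos: [0.471, 0.2268, 0.0727]
orientation: [-0.466, 0.465, -0.532, 0.532]
contact_force: [-0.3, 0.5, -0.0]
gripper_width: 0.574
```

Emit:
carry_out --deltas '[{"angular": [0,0,0],"slide": [0,0,0],"hand": 0.0},{"angular": [0,0,0],"slide": [0,0,0],"hand": 0.0},{"angular": [0,0,0],"slide": [0,0,0],"hand": 0.0},{"angular": [0,0,0],"slide": [0,0,0],"hand": 0.0},{"angular": [0,0,0],"slide": [0,0,0],"hand": 0.0}]'

```text
t: 4.55
eef_pos: [0.4701, 0.2267, 0.0715]
orientation: [-0.466, 0.466, -0.532, 0.532]
contact_force: [-0.1, -1.0, -0.6]
gripper_width: 0.28
```

Emit:
carry_out --deltas '[{"angular": [0,0,0],"slide": [0,0,-0.003],"hand": 0.02},{"angular": [0,0,0],"slide": [0,0,0],"hand": 0.02},{"angular": [0,0,0],"slide": [0,0,0],"hand": 0.0},{"angular": [0,0,0],"slide": [0,0,0],"hand": 0.0},{"angular": [0,0,0],"slide": [0,0,0],"hand": 0.0}]'

```text
t: 4.97
eef_pos: [0.47, 0.2267, 0.0683]
orientation: [0.466, -0.466, 0.532, -0.532]
contact_force: [-0.8, 0.1, -0.6]
gripper_width: 0.134
```

Emit:
carry_out --deltas '[{"angular": [0,0,0],"slide": [0,0,0],"hand": 0.0},{"angular": [0,0,0],"slide": [0,0,0],"hand": 0.0},{"angular": [0,0,0],"slide": [0,0,0],"hand": 0.0},{"angular": [0,0,0],"slide": [0,0,0],"hand": 0.0}]'

```text
t: 5.3
eef_pos: [0.47, 0.2267, 0.0683]
orientation: [-0.466, 0.466, -0.532, 0.532]
contact_force: [0.0, -0.5, -0.3]
gripper_width: 0.136
```

Emit:
carry_out --deltas '[{"angular": [0,0,0],"slide": [0,0,0.012],"hand": 0.0},{"angular": [0,0,0],"slide": [0,0,0.02],"hand": 0.0},{"angular": [0,0,0],"slide": [0,0,0.024],"hand": 0.0},{"angular": [0,0,0],"slide": [0,0,0.024],"hand": 0.0},{"angular": [0,0,0],"slide": [0,0,0.02],"hand": 0.0}]'

```text
t: 5.72
eef_pos: [0.4702, 0.2271, 0.1709]
orientation: [-0.467, 0.466, -0.532, 0.532]
contact_force: [-0.1, 0.1, 0.1]
gripper_width: 0.136
```

Emit:
carry_out --deltas '[{"angular": [0,0,0.0261],"slide": [0.007,-0.03,0.02],"hand": 0.0},{"angular": [0,0,0.0261],"slide": [0.007,-0.03,0],"hand": 0.0},{"angular": [0,0,0.0261],"slide": [0.007,-0.03,0],"hand": 0.0},{"angular": [0,0,0.0261],"slide": [0.007,-0.03,0],"hand": 0.0},{"angular": [0,0,0.0261],"slide": [0.007,-0.03,0],"hand": 0.0}]'

```text
t: 6.13
eef_pos: [0.5052, 0.0754, 0.1895]
orientation: [0.5, -0.5, 0.5, -0.5]
contact_force: [0.4, -0.6, 0.0]
gripper_width: 0.14
```

Emit:
carry_out --deltas '[{"angular": [0,0,0.0261],"slide": [0.007,-0.03,0],"hand": 0.0},{"angular": [0,0,0.0261],"slide": [0.007,-0.03,0],"hand": 0.0},{"angular": [0,0,0.0261],"slide": [0.007,-0.03,0],"hand": 0.0},{"angular": [0,0,0.0261],"slide": [0.007,-0.03,0],"hand": 0.0},{"angular": [0,0,0.0261],"slide": [0.007,-0.03,0],"hand": 0.0}]'

```text
t: 6.55
eef_pos: [0.5402, -0.0747, 0.1895]
orientation: [0.532, -0.531, 0.466, -0.467]
contact_force: [0.7, 0.8, -0.9]
gripper_width: 0.133
```

Emit:
carry_out --deltas '[{"angular": [0,0,0.0261],"slide": [0.007,-0.03,0],"hand": 0.0},{"angular": [0,0,0.0261],"slide": [0.007,-0.03,0],"hand": 0.0},{"angular": [0,0,0.0261],"slide": [0.007,-0.03,-0.01],"hand": 0.0},{"angular": [0,0,0.0261],"slide": [0.007,-0.03,-0.02],"hand": 0.0},{"angular": [0,0,0.0261],"slide": [0.007,-0.03,-0.01],"hand": 0.0}]'

```text
t: 6.97
eef_pos: [0.5748, -0.2247, 0.1477]
orientation: [0.561, -0.561, 0.431, -0.431]
contact_force: [-0.5, -0.4, -0.4]
gripper_width: 0.134
```

Emit:
carry_out --deltas '[{"angular": [0,0,0],"slide": [0,0,-0.005],"hand": 0.0},{"angular": [0,0,0],"slide": [0,0,0],"hand": 0.0},{"angular": [0,0,0],"slide": [0,0,0],"hand": 0.0},{"angular": [0,0,0],"slide": [0,0,0],"hand": 0.0}]'

```text
t: 7.3
eef_pos: [0.5756, -0.2219, 0.1446]
orientation: [0.561, -0.56, 0.43, -0.431]
contact_force: [-0.4, -0.9, -0.9]
gripper_width: 0.137
```

```bash
python3 - <<'E'
from h import *
f=save('wrist','w4');im=cv2.imread('pics/w4.png')
cv2.imwrite('pics/w4z.png',cv2.resize(im[100:300,130:380],None,fx=3,fy=3,interpolation=cv2.INTER_CUBIC))
s=read_state();print(s['eef_pos'],s['contact_force'],s['gripper_width'],toolyaw())
E
```

```text
[ 0.5756388  -0.22192429  0.14460772] [-0.5792879  -0.05984564 -0.27251404] 0.12931106285537444 (np.float64(14.97350053325652), array([ 1.58512235e-03, -1.02580198e-04, -9.99998738e-01]))
```

View pics/w4z.png

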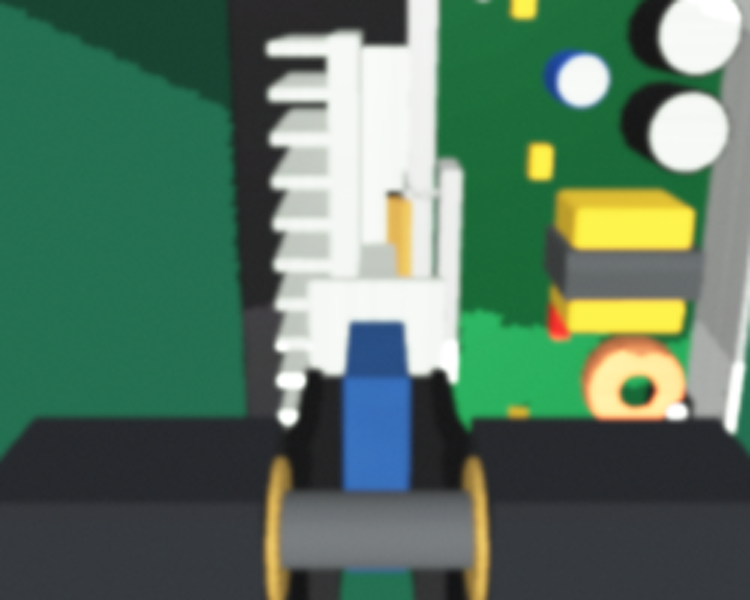

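The wrist view shows the blue bridge held straight. Its flange spans zoom columns 310–445 and the blade's end face about 361–397, in line with the gap. The sink edge is at about 361 and the lead-in at 387–411.

```bash
python3 - <<'E'
from h import *
im=cv2.imread('pics/w4.png').astype(int)
for v in(130,145,155,170,176,182): print(v,im[v,236:274,0].tolist())
E
```

```text
130 [241, 241, 242, 244, 245, 245, 245, 245, 245, 245, 245, 244, 240, 230, 230, 242, 247, 248, 248, 248, 247, 247, 247, 246, 245, 245, 245, 246, 246, 244, 240, 240, 239, 240, 240, 240, 240, 235]
145 [241, 241, 241, 242, 243, 244, 244, 244, 244, 244, 244, 244, 241, 233, 231, 242, 247, 248, 248, 247, 247, 247, 246, 246, 245, 244, 245, 245, 246, 245, 242, 240, 239, 239, 240, 240, 238, 233]
155 [195, 195, 203, 221, 236, 242, 243, 244, 244, 244, 244, 243, 240, 233, 231, 242, 247, 248, 247, 247, 246, 246, 246, 246, 245, 244, 244, 244, 243, 239, 237, 237, 238, 239, 239, 239, 236, 227]
170 [194, 195, 200, 216, 232, 241, 243, 243, 244, 243, 243, 243, 240, 232, 231, 242, 247, 248, 247, 246, 244, 235, 200, 136, 95, 87, 87, 90, 95, 101, 129, 185, 227, 237, 238, 238, 233, 213]
176 [232, 232, 233, 236, 240, 242, 243, 244, 244, 243, 244, 243, 240, 233, 232, 242, 247, 247, 247, 246, 244, 235, 200, 135, 94, 88, 87, 90, 95, 105, 138, 192, 228, 237, 238, 237, 232, 212]
182 [195, 195, 198, 210, 229, 240, 243, 244, 244, 244, 244, 243, 239, 229, 209, 200, 200, 199, 199, 198, 198, 196, 193, 188, 177, 151, 113, 95, 96, 106, 139, 192, 228, 236, 237, 236, 231, 205]
```

```bash
python3 - <<'E'
from h import *
y=np.radians(15);x=np.array([np.cos(y),np.sin(y),0]);yy=np.array([-x[1],x[0],0]);p0=np.array([.5756,-.2219,0])
F=lambda u,v,z:(np.array([(px2w('w4',u,v,z)-p0)@x,(px2w('w4',u,v,z)-p0)@yy])*1e3).round(2)
print('sink top',F(248.6,130,.072),F(248.6,170,.072),'dark ctr',F(249.5,170,.072))
print('face',F(258.7,170,.054),F(258.7,182,.054),'lead top/right',F(266.8,170,.06))
print('strip end',F(260,164.5,.057))
print('blade at row182 z~.1',F(249.3,182,.1),F(261,182,.1))
print('flange',F(130+310/3,195,.1363),F(130+445/3,195,.1363),'tab top',F(130+344/3,100+375/3,.1703),F(130+411/3,100+375/3,.1703))
print('sink far end',F(130+345/3,100+32/3,.072))
E
```

```text
sink top [-5.83 59.76] [-6.08 26.63] dark ctr [-5.32 26.63]
face [ 2.68 22.43] [ 2.72 11.13] lead top/right [ 9.78 23.82]
strip end [ 3.79 28.15]
blade at row182 z~.1 [-4.99 23.9 ] [ 3.81 23.89]
flange [-14.36  25.49] [13.95 25.46] tab top [-6.14 20.16] [ 5.5  20.15]
sink far end [-8.58 74.82]
```

Emit:
carry_out --deltas '[{"angular": [0,0,0],"slide": [0,0,-0.012],"hand": 0.0},{"angular": [0,0,0],"slide": [0,0,-0.012],"hand": 0.0},{"angular": [0,0,0],"slide": [0,0,-0.008],"hand": 0.0},{"angular": [0,0,0],"slide": [0,0,-0.004],"hand": 0.0},{"angular": [0,0,0],"slide": [0,0,-0.002],"hand": 0.0}]'

```text
t: 7.77
eef_pos: [0.5752, -0.2226, 0.1044]
orientation: [0.561, -0.56, 0.431, -0.431]
contact_force: [3.0, 1.4, 1.0]
gripper_width: 0.138
```

Emit:
carry_out --deltas '[{"angular": [0,0,0],"slide": [0,0,-0.002],"hand": 0.0},{"angular": [0,0,0],"slide": [0,0,-0.002],"hand": 0.0},{"angular": [0,0,0],"slide": [0,0,-0.002],"hand": 0.0},{"angular": [0,0,0],"slide": [0,0,0],"hand": 0.0},{"angular": [0,0,0],"slide": [0,0,0],"hand": 0.0}]'

```text
t: 8.18
eef_pos: [0.5753, -0.2233, 0.0992]
orientation: [0.561, -0.56, 0.431, -0.431]
contact_force: [5.6, 0.2, -2.7]
gripper_width: 0.134
```

Emit:
carry_out --deltas '[{"angular": [0,0,0],"slide": [0,0,-0.002],"hand": 0.0},{"angular": [0,0,0],"slide": [0,0,-0.002],"hand": 0.0},{"angular": [0,0,0],"slide": [0,0,-0.002],"hand": 0.0},{"angular": [0,0,0],"slide": [0,0,0],"hand": 0.0},{"angular": [0,0,0],"slide": [0,0,0],"hand": 0.0}]'

```text
t: 8.6
eef_pos: [0.5755, -0.2236, 0.0939]
orientation: [0.561, -0.56, 0.431, -0.432]
contact_force: [3.4, 0.4, 1.9]
gripper_width: 0.132
```

Emit:
carry_out --deltas '[{"angular": [0,0,0],"slide": [0.001,0.0003,0],"hand": 0.0},{"angular": [0,0,0],"slide": [0,0,0],"hand": 0.0},{"angular": [0,0,0],"slide": [0,0,0],"hand": 0.0},{"angular": [0,0,0],"slide": [0,0,0],"hand": 0.0},{"angular": [0,0,0],"slide": [0,0,0],"hand": 0.0}]'

```text
t: 9.02
eef_pos: [0.5756, -0.2234, 0.0932]
orientation: [-0.56, 0.561, -0.431, 0.431]
contact_force: [-0.0, -1.3, 3.6]
gripper_width: 0.135
```

Emit:
carry_out --deltas '[{"angular": [0,0,0],"slide": [0.001,0.0003,0],"hand": 0.0},{"angular": [0,0,0],"slide": [0,0,0],"hand": 0.0},{"angular": [0,0,0],"slide": [0,0,0],"hand": 0.0},{"angular": [0,0,0],"slide": [0,0,0],"hand": 0.0},{"angular": [0,0,0],"slide": [0,0,0],"hand": 0.0}]'

```text
t: 9.43
eef_pos: [0.5763, -0.2229, 0.0927]
orientation: [-0.56, 0.561, -0.432, 0.431]
contact_force: [-3.8, -2.1, -1.6]
gripper_width: 0.138
```

Emit:
carry_out --deltas '[{"angular": [0,0,0],"slide": [0.001,0.0003,0],"hand": 0.0},{"angular": [0,0,0],"slide": [0,0,0],"hand": 0.0},{"angular": [0,0,0],"slide": [0,0,0],"hand": 0.0},{"angular": [0,0,0],"slide": [0,0,0],"hand": 0.0},{"angular": [0,0,0],"slide": [0,0,0],"hand": 0.0}]'

```text
t: 9.85
eef_pos: [0.5774, -0.2226, 0.0927]
orientation: [-0.56, 0.561, -0.432, 0.431]
contact_force: [-4.5, -3.0, -2.8]
gripper_width: 0.134
```

Emit:
carry_out --deltas '[{"angular": [0,0,0],"slide": [-0.001,-0.0003,-0.002],"hand": 0.0},{"angular": [0,0,0],"slide": [0,0,-0.002],"hand": 0.0},{"angular": [0,0,0],"slide": [0,0,-0.002],"hand": 0.0},{"angular": [0,0,0],"slide": [0,0,0],"hand": 0.0},{"angular": [0,0,0],"slide": [0,0,0],"hand": 0.0}]'

```text
t: 10.27
eef_pos: [0.5768, -0.2225, 0.087]
orientation: [-0.56, 0.561, -0.431, 0.431]
contact_force: [-4.4, -1.2, -1.2]
gripper_width: 0.138
```

Emit:
carry_out --deltas '[{"angular": [0,0,0],"slide": [0,0,-0.002],"hand": 0.0},{"angular": [0,0,0],"slide": [0,0,-0.002],"hand": 0.0},{"angular": [0,0,0],"slide": [0,0,0],"hand": 0.0},{"angular": [0,0,0],"slide": [0,0,0],"hand": 0.0},{"angular": [0,0,0],"slide": [0,0,0],"hand": 0.0}]'

```text
t: 10.68
eef_pos: [0.5769, -0.2227, 0.083]
orientation: [-0.56, 0.561, -0.431, 0.431]
contact_force: [-4.9, -1.5, -0.8]
gripper_width: 0.136
```

```bash
cat > fx.py <<'E'
from h import *
y=np.radians(15);x=np.array([np.cos(y),np.sin(y),0])
A=[];P=[]
for i in range(7):
    s=read_state();A.append(s['contact_force']);P.append(s['eef_pos']);grab_frame('wrist')
A=np.array(A);print('Fx',(A@x).mean().round(2),'+-',(A@x).std().round(2),'F',A.mean(0).round(2),'p',np.mean(P,0).round(5),'px',(np.mean(P,0)@x).round(5))
E
python3 fx.py
```

```text
Fx -4.7 +- 0.33 F [-4.45 -1.53 -1.55] p [ 0.57687 -0.22267  0.08308] px 0.49958
```

Emit:
carry_out --deltas '[{"angular": [0,0,0],"slide": [-0.0007,-0.0002,0],"hand": 0.0},{"angular": [0,0,0],"slide": [0,0,0],"hand": 0.0},{"angular": [0,0,0],"slide": [0,0,0],"hand": 0.0},{"angular": [0,0,0],"slide": [0,0,0],"hand": 0.0}]'

```text
t: 11.37
eef_pos: [0.5762, -0.2229, 0.0832]
orientation: [0.561, -0.56, 0.431, -0.431]
contact_force: [-4.0, -1.1, -3.1]
gripper_width: 0.139
```

```bash
python3 fx.py
```

```text
Fx -4.37 +- 0.26 F [-4.14 -1.44 -3.27] p [ 0.57627 -0.22284  0.08319] px 0.49896
```

Emit:
carry_out --deltas '[{"angular": [0,0,0],"slide": [-0.0005,-0.0001,0],"hand": 0.0},{"angular": [0,0,0],"slide": [0,0,0],"hand": 0.0},{"angular": [0,0,0],"slide": [0,0,0],"hand": 0.0},{"angular": [0,0,0],"slide": [0,0,0],"hand": 0.0}]'

```text
t: 12.05
eef_pos: [0.5758, -0.223, 0.0833]
orientation: [0.561, -0.56, 0.431, -0.431]
contact_force: [-3.8, -1.2, -3.0]
gripper_width: 0.135
```

```bash
python3 fx.py
```

```text
Fx -4.05 +- 0.39 F [-3.95 -0.92 -3.06] p [ 0.57587 -0.22297  0.08333] px 0.49854
```

Emit:
carry_out --deltas '[{"angular": [0,0,0],"slide": [-0.0005,-0.0001,0],"hand": 0.0},{"angular": [0,0,0],"slide": [0,0,0],"hand": 0.0},{"angular": [0,0,0],"slide": [0,0,0],"hand": 0.0},{"angular": [0,0,0],"slide": [0,0,0],"hand": 0.0}]'

```text
t: 12.73
eef_pos: [0.5756, -0.223, 0.0834]
orientation: [0.561, -0.56, 0.431, -0.431]
contact_force: [-2.6, -0.4, -4.0]
gripper_width: 0.132
```

```bash
python3 fx.py
```

```text
Fx -1.95 +- 0.56 F [-1.9  -0.43 -3.64] p [ 0.57556 -0.22303  0.08339] px 0.49822
```

The force sweep shows a snug fit. The rail force follows 3 N + 0.7 N/mm with about 1.2 mm of deflection left when the blade meets the sink. Pressing home gently.

Emit:
carry_out --deltas '[{"angular": [0,0,0],"slide": [0,0,-0.0015],"hand": 0.0},{"angular": [0,0,0],"slide": [0,0,-0.001],"hand": 0.0},{"angular": [0,0,0],"slide": [0,0,0],"hand": 0.0},{"angular": [0,0,0],"slide": [0,0,0],"hand": 0.0}]'

```text
t: 13.42
eef_pos: [0.5756, -0.2233, 0.0811]
orientation: [0.561, -0.56, 0.431, -0.431]
contact_force: [-2.9, -0.8, 1.7]
gripper_width: 0.134
```

Emit:
carry_out --deltas '[{"angular": [0,0,0],"slide": [0,0,-0.001],"hand": 0.0},{"angular": [0,0,0],"slide": [0,0,0],"hand": 0.0},{"angular": [0,0,0],"slide": [0,0,0],"hand": 0.0}]'

```text
t: 13.67
eef_pos: [0.5756, -0.2233, 0.0802]
orientation: [0.561, -0.56, 0.431, -0.431]
contact_force: [-3.3, -0.7, 4.6]
gripper_width: 0.131
```

Emit:
carry_out --deltas '[{"angular": [0,0,0],"slide": [0,0,-0.001],"hand": 0.0},{"angular": [0,0,0],"slide": [0,0,0],"hand": 0.0},{"angular": [0,0,0],"slide": [0,0,0],"hand": 0.0}]'

```text
t: 13.92
eef_pos: [0.5757, -0.2233, 0.0802]
orientation: [0.56, -0.56, 0.431, -0.432]
contact_force: [-6.9, 0.0, 13.0]
gripper_width: 0.136
```

```bash
python3 fx.py
```

```text
Fx -6.32 +- 0.31 F [-6.6   0.19 13.28] p [ 0.57571 -0.22329  0.08018] px 0.4983
```

Emit:
carry_out --deltas '[{"angular": [0,0,0],"slide": [0,0,0.0008],"hand": 0.0},{"angular": [0,0,0],"slide": [0,0,0],"hand": 0.03},{"angular": [0,0,0],"slide": [0,0,0],"hand": 0.03},{"angular": [0,0,0],"slide": [0,0,0],"hand": 0.03},{"angular": [0,0,0],"slide": [0,0,0],"hand": 0.03}]'

```text
t: 14.68
eef_pos: [0.5755, -0.2228, 0.0794]
orientation: [0.561, -0.56, 0.431, -0.431]
contact_force: [-0.1, 1.1, -0.1]
gripper_width: 0.315
```

Emit:
carry_out --deltas '[{"angular": [0,0,0],"slide": [0,0,0],"hand": 0.03},{"angular": [0,0,0],"slide": [0,0,0],"hand": 0.03},{"angular": [0,0,0],"slide": [0,0,0.01],"hand": 0.03},{"angular": [0,0,0],"slide": [0,0,0.02],"hand": 0.03},{"angular": [0,0,0],"slide": [0,0,0.02],"hand": 0.03}]'

```text
t: 15.1
eef_pos: [0.575, -0.2229, 0.1303]
orientation: [0.561, -0.561, 0.431, -0.431]
contact_force: [0.2, -0.1, 0.2]
gripper_width: 0.34
```

Emit:
carry_out --deltas '[{"angular": [0,0,0],"slide": [0.006,-0.022,0.02],"hand": 0.03},{"angular": [0,0,0],"slide": [0.006,-0.022,0],"hand": 0.03},{"angular": [0,0,0],"slide": [0,0,0],"hand": 0.03},{"angular": [0,0,0],"slide": [0,0,0],"hand": 0.03},{"angular": [0,0,0],"slide": [0,0,0],"hand": 0.03}]'

```text
t: 15.52
eef_pos: [0.5873, -0.2664, 0.1496]
orientation: [0.561, -0.56, 0.431, -0.431]
contact_force: [-0.4, 1.1, -0.8]
gripper_width: 0.342
```

```bash
python3 - <<'E'
from h import *
f=save('wrist','w5');g=save('side','d5');im=cv2.imread('pics/w5.png');d=cv2.imread('pics/d5.png')
a=cv2.resize(im[60:260,165:365],(600,600),interpolation=cv2.INTER_CUBIC)
b=cv2.resize(d[198:298,250:350][:, :],(200,200),interpolation=cv2.INTER_CUBIC);e=np.zeros((600,200,3),np.uint8);e[:200]=b
e[200:400]=cv2.resize(d[120:210,150:240],(200,200),interpolation=cv2.INTER_CUBIC)
cv2.imwrite('pics/w5z.png',np.hstack([a,e]));print(read_state()['eef_pos'],read_state()['contact_force'])
E
```

```text
[ 0.58728225 -0.2658324   0.14952446] [-0.14394911 -0.55099589 -0.40285814]
```

View pics/w5z.png

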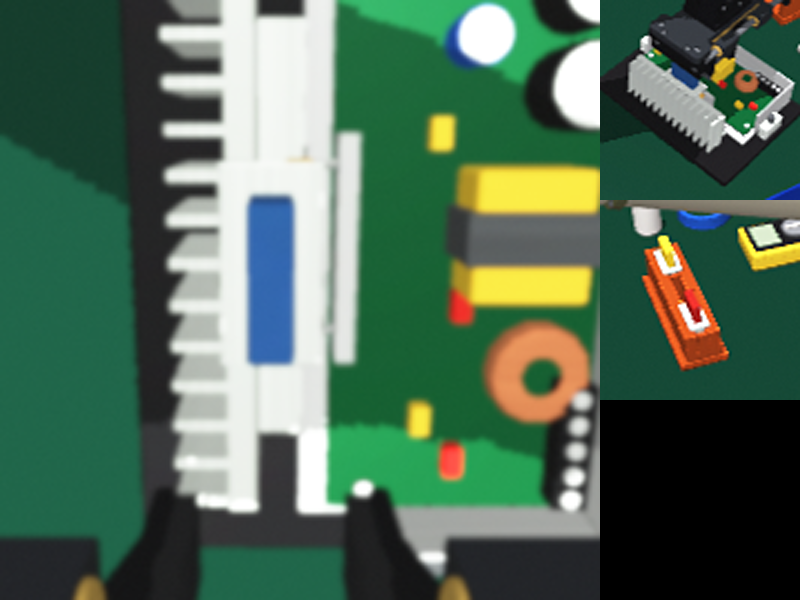

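The view shows the blue bridge upright in the gap. Its tab is at zoom rows 197–363 and columns 248–294, and the flange lies flat from row 162. Red and yellow are still in the rack. Last check is centring.

```bash
python3 - <<'E'
from h import *
P=lambda u,v,z:px2w('w5',165+u/3,60+v/3,z)
t=np.mean([P(248,198,.106),P(294,198,.106),P(293,363,.106),P(249,363,.106)],0)
a=np.radians(15);x=np.array([np.cos(a),np.sin(a)]);y=np.array([-x[1],x[0]])
seat=np.array([.5788,-.2229])
d=P(271,198,.106)-P(271,363,.106)
print(t,'off x,y mm',(t[:2]-seat)@x*1e3,(t[:2]-seat)@y*1e3,'len',np.linalg.norm(d), 'yaw',np.degrees(np.arctan2(-d[0],d[1])))
print('bar ends y',[(P(350,v,.06)[:2]-seat)@y*1e3 for v in(132,362)],'strip far end',(P(300,160,.06)[:2]-seat)@y*1e3,'flange far', (P(270,162,.076)[:2]-seat)@y*1e3)
print(read_state()['t'])
E
```

```text
[ 0.57514952 -0.22296134  0.106     ] off x,y mm -3.5419703917521494 0.885563582326727 len 0.04025564234912465 yaw 14.899240793240502
bar ends y [np.float64(35.60942043050513), np.float64(-31.510573281308254)] strip far end 28.016038798706372 flange far 28.082672171691218
15.6167
```

```bash
python3 -c "
from plant import *
print(finish_job())"
```

```text
the job is handed in; nothing more can be done
None
```

The medium (blue) bridge is in the gap, pressed fully home, and the job is handed in at about 15.6 s of robot time.

- **Choice:** the wrist camera put the gap at 7–8.7 mm, so I tried only the medium bridge, and it fitted. Thin and thick were never lifted and still hang in the rack.
- **Snug fit:** moving the blade sideways in the gap, the rail pushed back with 4–4.7 N. It was still pushed in about 1.2 mm when the blade met the heat sink. That makes the gap about 7.8 mm: neither loose nor forced.
- **Pressed home:** the bridge stopped at its home height, with its origin at about 72 mm. I pressed with about 13 N. After release the bridge stayed level, and the gripper was clear of it with about zero force reading.
- **Centring:** the final picture puts the bridge within about 1 mm of the middle of the transistors along the row and aligned with it to about 0.1°.
- **What disagreed:** the two camera gap estimates differed by about 1.5 mm, and the upper one was close to the limit for this bridge, so I relied on the force check. The blade touched the heat sink lightly (about 5 N) on the way in, and I moved it away before going deeper.

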